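# Clamp a hand telescope upright for eyepiece repair and lock the clamp

## Task

Get the hand telescope ready for its eyepiece repair: take it off the wooden rest and stand it upright, eyepiece up, on the round cork seat between the blue jaws of the barrel clamp. Then turn the black knob clockwise until its red pointer is at the green mark, which closes the jaws on the barrel, pull the knob straight up so that it locks in the notch, and let go. Do not drop the telescope or let it fall over, do not knock over the beaker or the mist bottle, or push the other loose things about.

Things in the scene. Friction and masses are not known exactly. Their poses are not given: they have to be found in the camera images.
- telescope: dark hand telescope, 124 mm long, 0.18 to 0.36 kg. Origin: centre of its flat, wide objective end face; own +z runs along the axis to the eyepiece. Barrel 40 mm dia. at z 0 to 60 mm, black ribbed rubber sleeve 34 mm dia. at 60 to 91, bright metal eyepiece 30 mm dia. at 91 to 124. Balance point at 62. Stands by itself on the objective end; starts lying level in the rest.
- sleeve (a point): point on the telescope's axis in the middle of the rubber sleeve, 74 mm from the objective end (34 mm diameter here), 42 mm above the bench at the start; axes as the telescope's. The place to take it while it lies in the rest.
- eyepiece (a point): point on the telescope's axis at the eyepiece end face, 124 mm from the objective end. Once the telescope stands, the eyepiece can be taken from above. The bench between rest and clamp is bare: round x 0.455, y -0.07 m there is always room to stand it.
- rest: beech rest fixed to the bench, 144 x 74 mm, board 10 mm thick, with two V-saddles 66 mm wide and 14 mm thick, tops 33 mm above the bench, centred at its x -48 and +50 mm (under the telescope's z 7 to 21 and 105 to 119 mm). Origin under its middle; the telescope lies along its x axis, 42 mm above the bench, eyepiece towards +x.
- clamp: grey bench clamp fixed to the bench; base plate 110 mm (x) by 258 mm (y from -178 to +80 mm) by 14 mm. Origin on the bench under the seat. Its two blue V-block jaws (64 mm wide in x, rubber-lined 45 degree faces, 28 to 74 mm above the bench) close along y from both sides; the gear housing with the knob (92 x 90 mm, top 54 mm above the bench) is centred at y -125 mm.
- seat (a point): centre of the top of the round cork seat between the jaws, 39 mm dia., 20 mm above the bench; the objective end face stands on it, the whole wide barrel between the jaws. With the jaws open as at the start, an upright barrel may be off centre by 6.5 to 9.5 mm (x and y offsets added up) before it touches a jaw. Closing centres the barrel and grips it by springs with 2 to 7 N a jaw.
- knob_grip (a point): point on the upright knob's axis at the height to grip, 92 mm above the bench with the knob down. The ribbed black head is round, 48 mm dia., 70 to 104.5 mm above the bench; it moves up with the knob. Below it (54 to 67.5 mm above the bench) the pointer and a steel arc reach 45 mm out from the axis: keep fingertips above 70 mm. A red line on the head's top lies over the pointer.
- pointer_tip (a point): outer end of the knob's red pointer, 40 mm from the knob axis; turns and rises with the knob
- green_mark (a point): point at the green mark, 40 mm from the knob axis, in the middle of the notch of the steel arc, on the clamp's -x side; seen from above the pointer tip stands here when the knob is at the mark
- clamp_turn (a joint): turn of the knob in rad, grows clockwise seen from above. 0.15 to 0.5 at the start (pointer about towards the clamp's -y), 1.60 at the green mark, hard stop at 1.82. Each rad closes each jaw by 7.5 mm; they meet the barrel at about 1.43. Stays where it is left; takes about 0.2 N m, up to 0.3 with the barrel gripped. Pulled up, the notch keeps it from turning.
- clamp_pull (a joint): how far the knob is pulled up, m: 0 down (free to turn), 0.007 fully up (stop; locked). It rises only while the pointer is in line with the notch, 1.52 to 1.68 rad on clamp_turn; elsewhere the steel arc stops it after about 1.5 mm. Takes about 5 N and stays where it is left.
- stone_case: loose bystander: whetstone in a black case, 78 x 126 x 24 mm, origin under its middle
- screw_dish: loose bystander: shallow steel dish of tiny screws, 70 mm diameter, 14 mm high, origin under its middle
- parts_box: loose bystander: clear parts box, 80 x 70 x 36 mm, origin under its middle
- mist_bottle: loose bystander: small white and blue spray bottle standing upright, 41 mm diameter, 148 mm high, origin under its middle
- beaker: loose bystander: clear beaker standing upright, 72 mm wide, 85 mm high, origin under its middle

How it is judged:
On the way, in this order (a step that is already met when the one before it is completed fails the run):
1. the telescope stands upright, eyepiece up, on the seat between the open jaws (horizontal distance between telescope and seat below 0.01 m and angle between telescope's own z axis and vertical below 0.1 rad and z of telescope in the frame of seat between -0.004 and 0.004 m and value of joint clamp_turn below 1.3 rad), for 0.2 s.
2. the knob is turned to the green mark (1.48 to 1.72 rad), the telescope standing between the jaws (horizontal distance between telescope and seat below 0.01 m and angle between telescope's own z axis and vertical below 0.1 rad and z of telescope in the frame of seat between -0.004 and 0.004 m and value of joint clamp_turn between 1.48 and 1.72 rad), for 0.1 s.
At the end, for the whole second after the job is handed in: The telescope is at rest, upright (0.06 rad), eyepiece up, on the cork seat (3 mm in height) and centred by the jaws (4 mm); the knob is at the green mark (1.48 to 1.72 rad), pulled up more than 4.5 mm and so locked in the notch; the robot has let go (horizontal distance between telescope and seat below 0.004 m and angle between telescope's own z axis and vertical below 0.06 rad and z of telescope in the frame of seat between -0.003 and 0.003 m and linear speed of telescope below 0.02 m/s and value of joint clamp_turn between 1.48 and 1.72 rad and value of joint clamp_pull above 0.0045 m); the robot touches nothing.
It fails at once if the telescope is dropped: moving faster than 1.3 m/s (linear speed of telescope above 1.3 m/s).
It fails at once if the telescope falls over: its sleeve lies lower than 32 mm (height (world z) of sleeve below 0.032 m).
It fails at once if the mist bottle or the beaker is knocked over (angle between any of mist_bottle, beaker's own z axis and vertical above 0.5 rad).
It fails at once if a loose bystander is pushed more than 40 mm (distance of any of stone_case, screw_dish, parts_box, mist_bottle, beaker from where it was at the start of the episode above 0.04 m).
It also fails if it takes over 58 s, if anything falls off the work surface, if the arm or the gripper's body presses on something with over 40 N, if the wrist force passes 120 N, or if a joint passes its speed limit or range.

## Robot

A 6-joint arm with a two-finger parallel gripper is mounted at the origin on a cart in front of the work surface, level with it; the furniture and walls round the work are solid. World frame = base frame: x ahead of the robot, y to its left, z up, the work surface at z = 0. Lengths are in m, angles in rad, forces in N, time in s.
With the tool pointing down it reaches from about 0.25 to 0.775 m from the base axis. Payload 8.9 kg.
Tool frame: the origin (TCP) lies midway between the tips of the shut fingers; the grasp point (between the pads) lies 19 mm behind it (env.tcp_to_grasp is the distance from the TCP to the grasp point, in m); z points along the fingers, y is the line along which they close (so a half turn about z gives the same grasp; the last joint's range is limited). The gripper opens to 85 mm and grips with 20 to 120 N. Pads are 22 mm wide; open, the fingers measure 114 mm over their backs; the gripper's body (76 mm by 85 mm) begins 54 mm behind the grasp point. The pads swing forward as they close: fully open they stand 13 mm farther back than shut.
Start: joints at [1.03, 0.291, -0.153, 1.127, 0, 1.431], TCP at [0.205, 0.483, 0.231] pointing down, gripper open.
Joint ranges: [-2.52, 2.52], [-0.91, 1.74], [-1.3, 1.37], [-1.96, 2.02], [-1.52, 1.47], [-3.14, 3.14]. Speed limits (rad/s): [2.22, 2.22, 2.79, 3.14, 3.14, 3.14].

## Interface

Orientations are given as a unit quaternion [w, x, y, z].
In Python, from rig import env, vision gives the robot as it stands. Calls block until the motion is done:
- env.goto(position, orientation): joint-space move of the TCP to a pose.
- env.line_to(position, vel=0.15, orientation=None, contact_N=None): straight line of the TCP; orientation=None keeps the orientation; vel is the mean speed in m/s. With contact_N (N) it stops when the force on the tool has changed by that much, and returns True; else False.
- env.move_joints(angles): joint-space move.
- env.gripper_to(opening, grip_force=None): finger opening in m; grip_force is the grip in N (None keeps the last); returns when the fingers have stopped.
- env.wait(seconds).
- env.ik(position, orientation): joint angles nearest the present ones, or None.
- env.get_state(): the state.
- vision.capture(name): name is "scene" or "top"; returns (picture, depth): 480x640x3 uint8, red, green, blue; 480x640 float32, m along the optical axis (not along the pixel's ray), 0 where there is no reading.
- vision.get_calibration(name): a dict with "vfov" (degrees; the focal length in pixels is half the picture's height over the tangent of half this angle, whatever the lens; pixels are square), "cx", "cy" (the principal point, pixels), "k1" (the pictures are not rectified: a ray, as slopes to the right and down, at radius r is drawn at 1 + k1 r^2 times it, then the intrinsics apply), "R" (3x3) and "t" (3): a world point X has camera coordinates R X + t. Camera axes: x right, y down, z forward; pixel columns grow to the right and rows downward; lengths in m; the calibration is good to about 2 mm. A picture is of the moment at which its call begins. get_calibration takes no time and is no camera call.
A pose or a line that the arm cannot do raises env.IKError and nothing moves.
- env.sign_off(): hands the job in; it is judged then, once.
The state is a dict: "t": time; "joint_pos": joint angles; "joint_vel": joint speeds; "joint_torque": joint torques, N m; "position": TCP position; "ee_rot": TCP orientation; "contact_force": force on the tool from outside, world axes, zero at the start; "wrist_torque": the same for the moment, N m; "grip_width": finger opening in m; "finger_force": force on a finger pad.
Only numpy, scipy, OpenCV 4.12 (cv2) and the standard library are available. Lean on these libraries where they do the work, as an engineer would, in place of code of your own. Each camera call takes 0.05 s, during which the arm holds its last target. There are 200 camera calls.

## Working session

There is one attempt and no reset: what is moved stays moved. The work goes in short steps, each a Python script; the robot and the scene stay as the last script left them, time stands still between calls to the robot, and variables do not carry over. Pictures are saved under pics/ and viewed, at most 10 in all, crops included, and the job is handed in when it is done.

```bash
ls; mkdir -p pics
cat > h.py <<'E'
import numpy as np, cv2
from rig import env, vision
def K(n):
    c=vision.get_calibration(n); f=240/np.tan(np.radians(c["vfov"])/2); return c,f,np.array(c["R"]),np.array(c["t"])
def ray(n,u,v):
    c,f,R,t=K(n); d=np.array([(u-c["cx"])/f,(v-c["cy"])/f]); s=d.copy()
    for _ in range(30): s=d/(1+c["k1"]*(s@s))
    return -R.T@t, R.T@np.array([s[0],s[1],1.])
def onplane(n,u,v,z):
    o,d=ray(n,u,v); return o+d*(z-o[2])/d[2]
def cloud(n,dep):
    c,f,R,t=K(n); vv,uu=np.mgrid[0:480,0:640]
    d=np.stack([(uu-c["cx"])/f,(vv-c["cy"])/f],-1); s=d.copy()
    for _ in range(30): s=d/(1+c["k1"]*(s**2).sum(-1,keepdims=True))
    P=np.concatenate([s,np.ones(s.shape[:2]+(1,))],-1)*dep[...,None]
    return (P-t)@R
def proj(n,X):
    c,f,R,t=K(n); p=R@np.array(X)+t; s=p[:2]/p[2]; s=s*(1+c["k1"]*(s@s)); return f*s+[c["cx"],c["cy"]]
def snap(n,tag):
    im,d=vision.capture(n); np.savez(f"pics/{tag}.npz",im=im,d=d); cv2.imwrite(f"pics/{tag}.png",im[...,::-1]); return im,d
E
python3 - <<'E'
from h import *
for n in("scene","top"):
    im,d=snap(n,n+"0"); c,f,R,t=K(n); print(n,c["vfov"],c["k1"],-R.T@t,R[2], (d>0).mean())
print(env.get_state())
E
```

```text
pics
scene 54.35817858257754 0.036928280656361855 [ 0.01634705 -0.67735485  1.11927728] [ 0.3534179   0.53831099 -0.76506018] 0.9960416666666667
top 47.82304075200619 -0.11910319945365529 [0.29447627 0.03730303 1.34926728] [ 0.15940308  0.00302757 -0.98720894] 0.9960579427083334
{'t': 0.1, 'joint_pos': array([ 1.02969099e+00,  2.91250230e-01, -1.54034760e-01,  1.12667879e+00,
        2.45337350e-05,  1.43150598e+00]), 'joint_vel': array([ 0.00160377, -0.00081845,  0.0036423 , -0.0001447 , -0.00045759,
        0.00051781]), 'joint_torque': array([ 1.20038512e-03, -5.37976456e+01,  3.31918645e+01,  9.30994749e-03,
       -1.46411371e-04, -2.15282512e-06]), 'position': array([0.20511067, 0.48286611, 0.23078207]), 'ee_rot': array([-2.06338699e-04,  1.99558632e-01,  9.79885714e-01, -5.46181319e-04]), 'contact_force': array([-0.56924153,  0.55240997, -0.18043717]), 'wrist_torque': array([-0.01658151,  0.02168679, -0.01440566]), 'finger_force': 0.0, 'grip_width': 0.08509611594684258}
```

View pics/top0.png

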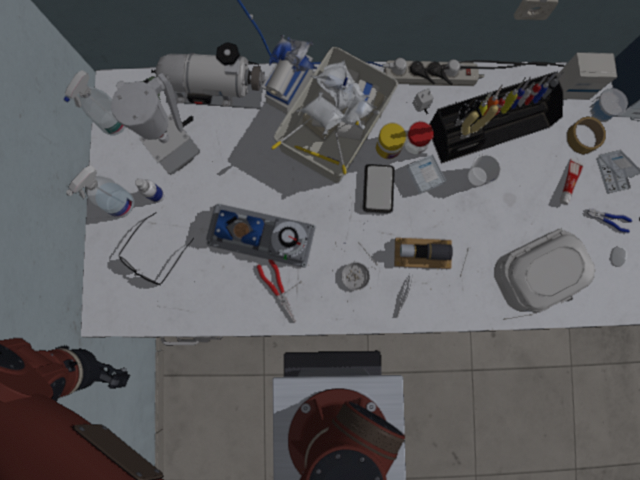

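View pics/scene0.png

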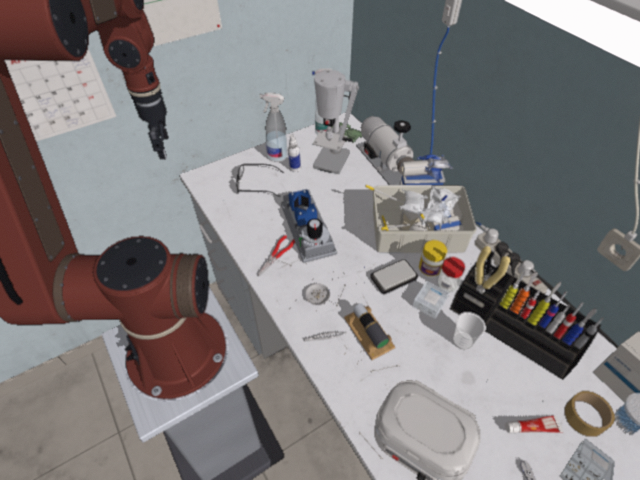

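The top view shows the clamp at about (260,235), with the jaws left, the knob at (289,236) and the rest with the telescope at (424,253). The mist bottle is at (149,190), the dish at (352,276), the case at (378,188), the parts box at (426,175) and the beaker at (484,170). I'll zoom in next.

Run:
```python
from h import *
a=np.load("pics/top0.npz")["im"];b=np.load("pics/scene0.npz")["im"]
r=lambda x,k:cv2.resize(x,None,fx=k,fy=k,interpolation=cv2.INTER_CUBIC)
p=r(a[195:275,200:320],6.0)[:, :]; q=r(a[225:285,385:465],6)
r1=r(b[180:265,270:345],6); r2=r(b[295:365,340:400],6)
def pad(x,h,w):
    o=np.zeros((h,w,3),np.uint8); x=x[:h,:w]; o[:x.shape[0],:x.shape[1]]=x; return o
T=np.hstack([pad(r(a[200:270,205:315],3.6),252,396),pad(r(a[225:285,385:475],4.2),252,396)])
B=np.hstack([pad(r(b[180:265,270:345],4),340,396),pad(r(b[295:365,340:405],4.8),340,396)])
cv2.imwrite("pics/crop0.png",np.vstack([T,B])[...,::-1])
for n in("top","scene"):
    z=np.load(f"pics/{n}0.npz"); P=cloud(n,z["d"]); hsv=cv2.cvtColor(z["im"],cv2.COLOR_RGB2HSV)
    Z=P[...,2]
    m=(P[...,0]>.25)&(P[...,0]<.7)&(abs(P[...,1])<.4)
    bl=m&(hsv[...,0]>100)&(hsv[...,0]<125)&(hsv[...,1]>120)&(Z>.06)&(Z<.085)
    print(n,"blue",bl.sum(),np.round(P[bl].min(0),3),np.round(P[bl].max(0),3),P[bl].mean(0))
    k=m&(Z>.095)&(Z<.115)&(abs(P[...,1])<.3)
    print("knobtop",k.sum(),np.round(P[k].min(0),3),np.round(P[k].max(0),3),np.median(P[k],0))
    t=m&(P[...,1]<-.1)&(P[...,1]>-.35)&(P[...,0]<.5)&(Z>.037)&(Z<.075)
    q=P[t]; print("tel",t.sum(),np.round(q.min(0),3),np.round(q.max(0),3))
```

```text
top blue 631 [0.47  0.176 0.06 ] [0.554 0.29  0.081] [0.51096613 0.23147313 0.07341354]
knobtop 666 [ 0.46  -0.298  0.095] [0.7   0.134 0.115] [0.62704077 0.09399387 0.10486905]
tel 737 [ 0.419 -0.283  0.037] [ 0.48  -0.158  0.066]
scene blue 324 [0.469 0.173 0.06 ] [0.551 0.285 0.082] [0.50757919 0.22248205 0.072731  ]
knobtop 436 [ 0.46  -0.299  0.095] [0.7   0.135 0.115] [0.63844265 0.04964982 0.10543857]
tel 653 [ 0.424 -0.285  0.037] [ 0.478 -0.158  0.067]
```

View pics/crop0.png

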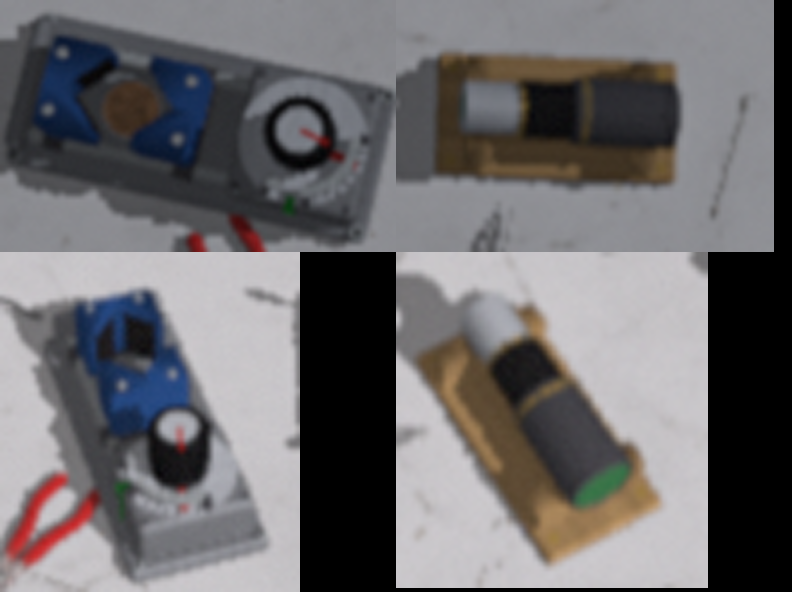

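The telescope's bright eyepiece points to +y (left in the top view) and its green objective end to -y. The pointer and red line point roughly -y, and the green mark is on the -x side at top pixel (285,257). The cork seat is at about (242,230) and the knob top at about (288,237). Next I'll get precise points.

Run:
```python
from h import *
np.set_printoptions(precision=4,suppress=True)
for n in("top","scene"):
    z=np.load(f"pics/{n}0.npz"); im=z["im"]; P=cloud(n,z["d"]); hsv=cv2.cvtColor(im,cv2.COLOR_RGB2HSV)
    H,S,V=[hsv[...,i].astype(int) for i in range(3)]; X,Y,Z=P[...,0],P[...,1],P[...,2]
    print("==",n)
    def cen(m,zz,l):
        v,u=np.nonzero(m)
        if len(u)==0: print(l,"none"); return
        (a,b),rad=cv2.minEnclosingCircle(np.stack([u,v],1).astype(np.float32))
        print(l,len(u),"cen",u.mean(),v.mean(),"plane",onplane(n,u.mean(),v.mean(),zz),"circ",onplane(n,a,b,zz),"depthmed",np.median(P[m],0))
    reg=(X>.4)&(X<.6)
    cl=reg&(Y>.05)&(Y<.33)
    cen(cl&(H>5)&(H<20)&(S>70)&(Z<.04)&(Y>.17)&(Y<.28),.02,"cork")
    kt=cl&(Z>.097)&(Y<.17); cen(kt,.1045,"knobtop")
    bl=cl&(H>100)&(H<128)&(S>120)&(Z>.066); cen(bl,.074,"jaws")
    v,u=np.nonzero(bl); xy=P[bl][:,:2].astype(np.float32); print(" jawrect",cv2.minAreaRect(xy))
    red=cl&((H<8)|(H>172))&(S>110)&(Y<.17); 
    cen(red&(Z>.09),.1045,"redline"); cen(red&(Z<.075)&(Z>.045),.063,"pointer")
    cen((X>.35)&(X<.6)&(Y>.05)&(Y<.2)&(H>45)&(H<80)&(S>90),.06,"green")
    t=(X>.40)&(X<.5)&(Y<-.14)&(Y>-.3)&(Z>.046)
    q=P[t]; c=q.mean(0); vv=np.linalg.svd(q-c)[2][0]; s=(q-c)@vv; print("tel",t.sum(),c,vv,s.min(),s.max())
    for lo in np.arange(-.285,-.15,.0125):
        k=t&(Y>lo)&(Y<=lo+.0125)
        if k.sum()>5: print("   y%.3f n%d x[%.3f %.3f] zmax %.4f V%d S%d"%(lo+.006,k.sum(),X[k].min(),X[k].max(),np.percentile(Z[k],95),V[k].mean(),S[k].mean()))
    wood=(X>.38)&(X<.52)&(Y<-.12)&(Y>-.32)&(H>5)&(H<25)&(S>80)&(Z<.04)&(Z>.003)
    print("wood",wood.sum(),cv2.minAreaRect(P[wood][:,:2].astype(np.float32)))
    if n=="top":
      for l,(u,v) in dict(bottle=(149,188),dish=(352,276),case=(378,188),box=(426,175),beaker=(484,170)).items(): print(l,P[v,u])
```

```text
== top
cork 158 cen 240.70886075949366 229.36708860759492 plane [0.5146 0.2335 0.02  ] circ [0.513  0.2327 0.02  ] depthmed [0.515  0.2333 0.0202]
knobtop 318 cen 287.45283018867923 236.34591194968553 plane [0.4822 0.1117 0.1045] circ [0.4823 0.1114 0.1045] depthmed [0.4825 0.1124 0.1046]
jaws 605 cen 238.26280991735538 227.11239669421488 plane [0.5113 0.2314 0.074 ] circ [0.5124 0.2328 0.074 ] depthmed [0.5116 0.2221 0.0738]
 jawrect ((0.512397050857544, 0.23261360824108124), (0.10543467104434967, 0.06399255245923996), 75.99408721923828)
redline 13 cen 294.7692307692308 239.23076923076923 plane [0.4751 0.0948 0.1045] circ [0.4744 0.0954 0.1045] depthmed [0.4754 0.0942 0.1055]
pointer 6 cen 297.8333333333333 243.0 plane [0.4718 0.0894 0.063 ] circ [0.4706 0.0902 0.063 ] depthmed [0.4722 0.0891 0.0608]
green 13 cen 285.15384615384613 257.0 plane [0.4389 0.1203 0.06  ] circ [0.4389 0.1195 0.06  ] depthmed [0.4396 0.121  0.054 ]
tel 684 [ 0.4475 -0.2232  0.0564] [-0.0513 -0.9979  0.0391] -0.06463529039171892 0.059556844517528504
   y-0.279 n58 x[0.428 0.462] zmax 0.0632 V51 S25
   y-0.2
[... 1618 characters left out ...]
710783477 0.054972585544032546
   y-0.279 n78 x[0.425 0.462] zmax 0.0628 V80 S45
   y-0.266 n66 x[0.424 0.464] zmax 0.0632 V66 S19
   y-0.254 n70 x[0.427 0.462] zmax 0.0635 V65 S18
   y-0.241 n69 x[0.428 0.468] zmax 0.0652 V67 S20
   y-0.229 n62 x[0.429 0.467] zmax 0.0645 V80 S61
   y-0.216 n49 x[0.433 0.466] zmax 0.0610 V36 S30
   y-0.204 n56 x[0.434 0.466] zmax 0.0617 V34 S36
   y-0.191 n44 x[0.434 0.463] zmax 0.0609 V108 S44
   y-0.179 n45 x[0.438 0.467] zmax 0.0596 V157 S13
   y-0.166 n41 x[0.438 0.464] zmax 0.0593 V157 S11
   y-0.154 n7 x[0.442 0.457] zmax 0.0570 V146 S8
wood 666 ((0.44716155529022217, -0.22357670962810516), (0.13966339826583862, 0.07159363478422165), 85.78075408935547)
```

Both views agree on every point, and the geometry checks out:

| Item | Measured | Check |
|---|---|---|
| Seat | (0.513, 0.2325), z 0.020 | |
| Knob | (0.482, 0.111) | 125 mm from the seat, as stated |
| Clamp y axis | 76° | |
| Telescope middle | (0.448, -0.2215), axis about 86° | axis height about 43 mm |

Now I'll check the inverse kinematics for a leaning sleeve grasp and for standing the telescope on the bare bench.

```bash
cat >> h.py <<'E'
from scipy.spatial.transform import Rotation as Ro
UP=np.array([0,0,1.])
def q(x,z):
    x=np.array(x,float);z=np.array(z,float);x/=np.linalg.norm(x);z/=np.linalg.norm(z)
    o=Ro.from_matrix(np.stack([x,np.cross(z,x),z],1)).as_quat(); return o[[3,0,1,2]]
T0=np.array([np.cos(np.radians(86.3)),np.sin(np.radians(86.3)),0]); CEN=np.array([.448,-.2215,.0425])
B=np.radians(25)
def lie(s): # telescope lying
    return q(s*(T0*np.cos(B)-UP*np.sin(B)), -UP*np.cos(B)-T0*np.sin(B))
def stand(a,s):
    A=np.array([np.cos(a),np.sin(a),0]); return q(s*(UP*np.cos(B)+A*np.sin(B)), A*np.cos(B)-UP*np.sin(B))
def zt(o): return Ro.from_quat(np.array(o)[[1,2,3,0]]).as_matrix()[:,2]
def tcp(p,o): return np.array(p)+env.tcp_to_grasp*zt(o)
def down(yaw): return q([np.cos(yaw),np.sin(yaw),0],-UP)
SEAT=np.array([.5128,.2327,.02]); KNOB=np.array([.4823,.1113,.092]); ST=np.array([.465,-.065,.0])
E
python3 - <<'E'
from h import *
np.set_printoptions(precision=2,suppress=True)
for s in(1,-1):
    o=lie(s); g=CEN+T0*.012
    print(s,"grasp",env.ik(tcp(g,o),o),env.ik(tcp(g+.1*UP,o),o))
    for a in(80,60,40,20,0,-20):
        o=stand(np.radians(a),s); print("  stand",a,env.ik(tcp(ST+UP*.076,o),o),env.ik(tcp(ST+UP*.19,o),o))
for y in range(-180,181,30):
    y=np.radians(y); o=down(y)
    print(np.degrees(y),[None if k is None else np.round(k[5],2) for k in(env.ik(tcp(p,o),o) for p in(ST+UP*.11,SEAT+UP*.11,SEAT+UP*.25,KNOB,KNOB+UP*.1))])
E
```

```text
1 grasp [-0.33  0.45 -0.67  0.33 -0.42  1.28] [-0.33  0.29 -0.56  0.6  -0.42  1.28]
  stand 80 [-0.82  0.93 -0.2   1.35  0.81  0.51] [-0.82  0.76 -0.18  1.54  0.81  0.51]
  stand 60 [-0.91  0.79 -0.53  0.94  0.99  0.8 ] [-0.91  0.58 -0.49  1.18  0.99  0.8 ]
  stand 40 [-0.97  0.64 -0.92  0.22  1.12  1.33] [-0.97  0.36 -0.86  0.57  1.12  1.33]
  stand 20 None [-0.95  0.18 -1.29 -0.43  1.06  2.16]
  stand 0 None None
  stand -20 None None
-1 grasp [-0.33  0.45 -0.67  0.33 -0.42 -1.87] [-0.33  0.29 -0.56  0.6  -0.42 -1.87]
  stand 80 [-0.82  0.93 -0.2   1.35  0.81 -2.63] [-0.82  0.76 -0.18  1.54  0.81 -2.63]
  stand 60 [-0.91  0.79 -0.53  0.94  0.99 -2.34] [-0.91  0.58 -0.49  1.18  0.99 -2.34]
  stand 40 [-0.97  0.64 -0.92  0.22  1.12 -1.81] [-0.97  0.36 -0.86  0.57  1.12 -1.81]
  stand 20 None [-0.95  0.18 -1.29 -0.43  1.06 -0.98]
  stand 0 None None
  stand -20 None None
-180.0 [np.float64(-0.29), np.float64(0.3), np.float64(0.3), np.float64(0.08), np.float64(0.08)]
-150.0 [np.float64(-0.82), np.float64(-0.23), np.float64(-0.23), np.float64(-0.44), np.float64(-0.44)]
-119.999999999999
[... 441 characters left out ...]
at64(2.85), np.float64(-2.85), np.float64(-2.85), np.float64(-3.06), np.float64(-3.06)]
29.999999999999996 [np.float64(2.32), np.float64(2.91), np.float64(2.91), np.float64(2.7), np.float64(2.7)]
59.99999999999999 [np.float64(1.8), np.float64(2.39), np.float64(2.39), np.float64(2.17), np.float64(2.17)]
90.0 [np.float64(1.28), np.float64(1.87), np.float64(1.87), np.float64(1.65), np.float64(1.65)]
119.99999999999999 [np.float64(0.75), np.float64(1.34), np.float64(1.34), np.float64(1.13), np.float64(1.13)]
150.0 [np.float64(0.23), np.float64(0.82), np.float64(0.82), np.float64(0.6), np.float64(0.6)]
180.0 [np.float64(-0.29), np.float64(0.3), np.float64(0.3), np.float64(0.08), np.float64(0.08)]
```

Run:
```python
from h import *
np.set_printoptions(precision=4,suppress=True)
def st(l):
    s=env.get_state(); print(l,"t%.2f"%s["t"],s["position"],"F",s["contact_force"],"w%.4f ff%.1f"%(s["grip_width"],s["finger_force"]),flush=True)
o=lie(1); g=CEN+T0*.012
env.goto(tcp(g+UP*.15,o),o); st("above")
env.gripper_to(.06)
print(env.line_to(tcp(g,o),vel=.15,contact_N=12)); st("at")
env.gripper_to(.02,50); st("grip")
env.line_to(tcp(g+UP*.17,o),vel=.15); st("lift")
o2=stand(np.radians(60),1)
env.goto(tcp(ST+UP*.22,o2),o2); st("turned")
snap("scene","scene1"); snap("top","top1")
```

```text
above t2.71 [ 0.4486 -0.2169  0.1756] F [-0.5316 -0.0752 -0.5829] w0.0856 ff0.0
False
at t4.23 [ 0.4488 -0.2176  0.0262] F [-0.7002  0.6226  0.2407] w0.0598 ff0.0
grip t4.65 [ 0.4503 -0.2174  0.0267] F [3.2348 3.1051 4.5022] w0.0325 ff69.7
lift t5.93 [ 0.4476 -0.2172  0.1947] F [ 0.014  -0.568  -2.1885] w0.0327 ff66.0
turned t7.21 [ 0.4731 -0.05    0.2116] F [-0.6135  0.4173 -2.4544] w0.0328 ff65.8
```

View pics/scene1.png

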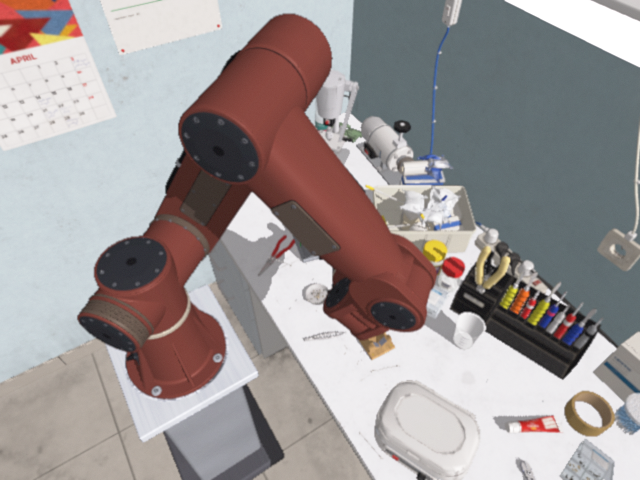

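The telescope is held (about 66 N on the fingers), but the arm hides it in the scene view. I'll check the top view and the arm's clearance.

Run:
```python
from h import *
np.set_printoptions(precision=3,suppress=True)
z=np.load("pics/top1.npz"); P=cloud("top",z["d"]); cv2.imwrite("pics/top1c.png",cv2.resize(z["im"][130:330,260:520],None,fx=3,fy=3)[...,::-1])
for n in("scene","top"):
    z=np.load(f"pics/{n}1.npz"); P=cloud(n,z["d"]); z0=np.load(f"pics/{n}0.npz"); d=(z0["d"]-z["d"]>.02)&(z["d"]>0)
    m=d&(P[...,0]>.38)&(P[...,1]<0)
    for lo in np.arange(.1,.5,.04):
        k=m&(P[...,2]>lo)&(P[...,2]<lo+.04)
        if k.sum()>20: print(n,"z%.2f"%lo,k.sum(),P[k].min(0),P[k].max(0))
```

```text
scene z0.42 79 [ 0.383 -0.414  0.428] [ 0.441 -0.375  0.46 ]
scene z0.46 694 [ 0.38  -0.413  0.46 ] [ 0.438 -0.349  0.5  ]
top z0.18 45 [ 0.435 -0.091  0.181] [ 0.49  -0.038  0.22 ]
top z0.22 930 [ 0.396 -0.163  0.22 ] [ 0.494 -0.039  0.26 ]
top z0.26 399 [ 0.418 -0.159  0.26 ] [ 0.488 -0.047  0.276]
top z0.30 28 [ 0.381 -0.314  0.32 ] [ 0.398 -0.253  0.34 ]
top z0.34 107 [ 0.38  -0.324  0.341] [ 0.397 -0.253  0.378]
top z0.42 175 [ 0.38  -0.374  0.421] [ 0.443 -0.292  0.46 ]
top z0.46 629 [ 0.38 -0.41  0.46] [ 0.441 -0.291  0.5  ]
```

View pics/top1c.png

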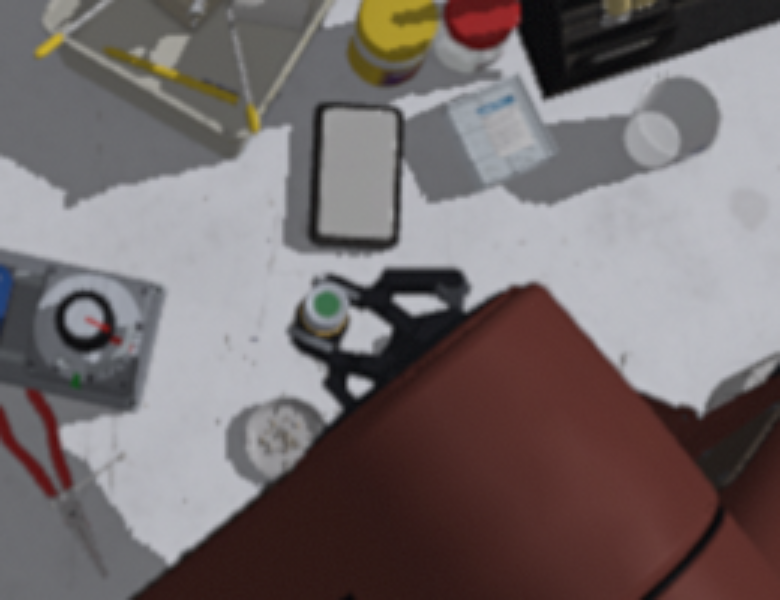

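The telescope is held upright, eyepiece up (green lens at crop pixel (325,303)), and the wrist is well clear of everything. I'll lower it to the bench, release it, back off and regrasp from above.

Run:
```python
from h import *
np.set_printoptions(precision=4,suppress=True)
def st(l):
    s=env.get_state(); print(l,"t%.2f"%s["t"],s["position"],"F",s["contact_force"],"w%.4f ff%.1f"%(s["grip_width"],s["finger_force"]),flush=True)
o=stand(np.radians(60),1)
env.line_to(tcp(ST+UP*.095,o),vel=.15)
print(env.line_to(tcp(ST+UP*.064,o),vel=.03,contact_N=5)); st("down")
env.gripper_to(.06); st("open")
p=env.get_state()["position"]
env.line_to(p-zt(o)*.10,vel=.15); st("back")
snap("top","top2")
z=np.load("pics/top2.npz"); P=cloud("top",z["d"])
m=(P[...,2]>.115)&(P[...,2]<.135)&(np.hypot(P[...,0]-ST[0],P[...,1]-ST[1])<.05)
v,u=np.nonzero(m); print(m.sum(),P[m].mean(0),P[m].min(0),P[m].max(0))
cv2.imwrite("pics/top2c.png",cv2.resize(z["im"][130:330,260:520],None,fx=3,fy=3)[...,::-1])
```

```text
True
down t8.99 [ 0.4737 -0.0502  0.0671] F [-1.4915 -2.273   7.2916] w0.0324 ff66.1
open t9.38 [ 0.4734 -0.0502  0.0665] F [0.5115 0.2039 0.8156] w0.0600 ff0.0
back t10.19 [ 0.4281 -0.1281  0.1086] F [ 0.1522 -0.3031 -0.0148] w0.0603 ff0.0
133 [ 0.4627 -0.0654  0.1231] [ 0.4486 -0.0808  0.1165] [ 0.4772 -0.051   0.1296]
```

View pics/top2c.png

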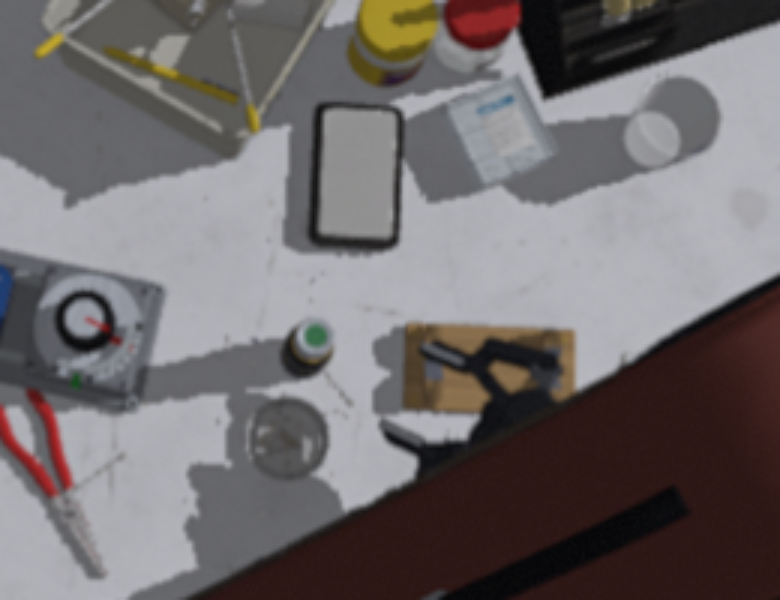

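The telescope stands upright by itself: eyepiece at (0.4628, -0.0656), top at z 0.123, which matches its 124 mm length. The dish and rest are undisturbed. Next I'll grasp it from above and carry it over the knob to the seat.

Run:
```python
from h import *
np.set_printoptions(precision=4,suppress=True)
def st(l):
    s=env.get_state(); print(l,"t%.2f"%s["t"],s["position"],"F",s["contact_force"],"w%.4f ff%.1f"%(s["grip_width"],s["finger_force"]),flush=True)
p=env.get_state()["position"]; env.line_to(p+UP*.13,vel=.25); st("up")
E_=np.array([.4628,-.0656,0]); o=down(np.radians(120))
env.goto(tcp(E_+UP*.20,o),o); st("above")
print(env.line_to(tcp(E_+UP*.109,o),vel=.12,contact_N=8)); st("at")
env.gripper_to(.015,40); st("grip")
env.line_to(tcp(E_+UP*.262,o),vel=.2); st("lift")
G=SEAT*[1,1,0]
env.line_to(tcp(G+UP*.262,o),vel=.2); st("over seat")
snap("top","top3"); snap("scene","scene3")
b=np.load("pics/scene3.npz")["im"]; a=np.load("pics/top3.npz")["im"]
cv2.imwrite("pics/c3.png",np.hstack([cv2.resize(a[130:290,180:340],(400,400)),cv2.resize(b[100:270,230:400],(400,400))])[...,::-1])
```

```text
up t10.91 [ 0.4281 -0.1273  0.2382] F [ 0.3745  0.111  -1.0426] w0.0595 ff0.0
above t11.95 [ 0.4617 -0.0655  0.1801] F [-0.0658 -0.1761 -0.3327] w0.0599 ff0.0
False
at t12.86 [ 0.4631 -0.066   0.0906] F [ 0.5053  0.0549 -0.0446] w0.0600 ff0.0
grip t13.23 [ 0.4635 -0.0657  0.091 ] F [0.025  0.2832 5.779 ] w0.0290 ff39.5
lift t14.15 [ 0.462  -0.0654  0.2421] F [-0.3059 -0.5081 -2.0905] w0.0293 ff39.7
over seat t15.81 [0.5128 0.2319 0.2433] F [-0.0743 -0.0197 -2.3577] w0.0291 ff39.7
```

View pics/c3.png

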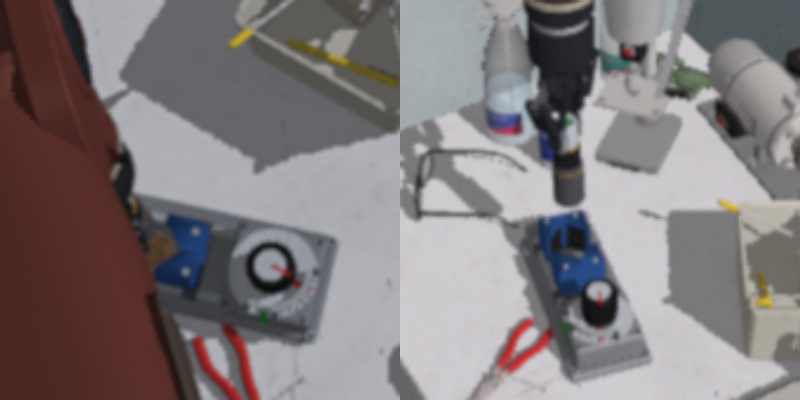

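The telescope hangs vertically over the jaws with the objective end down (scene crop (568,190)). I'll lower it until it touches the seat.

Run:
```python
from h import *
np.set_printoptions(precision=4,suppress=True)
def st(l):
    s=env.get_state(); print(l,"t%.2f"%s["t"],s["position"],"F",s["contact_force"],"w%.4f ff%.1f"%(s["grip_width"],s["finger_force"]),flush=True)
G=SEAT*[1,1,0]
print(env.line_to([*G[:2],.180],vel=.15),env.line_to([*G[:2],.122],vel=.08,contact_N=5)); st("near")
print(env.line_to([*G[:2],.102],vel=.02,contact_N=4)); s=env.get_state(); st("down")
if abs(s["position"][2]-.111)<.005:
    env.gripper_to(.06); st("open")
    env.line_to([*G[:2],.23],vel=.25)
    o=down(np.radians(150)); env.goto(tcp(KNOB+UP*.12,o),o); st("over knob")
    snap("scene","scene4"); snap("top","top4")
    for n in("top","scene"):
        z=np.load(f"pics/{n}4.npz"); P=cloud(n,z["d"])
        m=(P[...,2]>.135)&(P[...,2]<.152)&(np.hypot(P[...,0]-.513,P[...,1]-.2325)<.022)
        print(n,m.sum(),P[m].mean(0) if m.any() else "",P[m].min(0),P[m].max(0))
b=np.load("pics/scene4.npz")["im"]; a=np.load("pics/top4.npz")["im"]
cv2.imwrite("pics/c4.png",np.hstack([cv2.resize(a[150:310,180:340],(400,400)),cv2.resize(b[100:270,230:400],(400,400))])[...,::-1])
```

```text
False False
near t17.36 [0.5132 0.2328 0.1225] F [ 0.1285 -0.1919 -2.1986] w0.0291 ff39.7
True
down t17.98 [0.5129 0.2327 0.1109] F [-0.1048  0.8974  4.8149] w0.0288 ff40.2
open t18.39 [0.5121 0.2325 0.1102] F [ 0.5813 -0.1233 -0.886 ] w0.0601 ff0.0
over knob t19.76 [0.4822 0.1115 0.1928] F [0.2744 0.639  0.0289] w0.0595 ff0.0Traceback (most recent call last):
  File "<stdin>", line 16, in <module>
    return umr_minimum(a, axis, None, out, keepdims, initial, where)
ValueError: zero-size array to reduction operation minimum which has no identity
```

Run:
```python
from h import *
np.set_printoptions(precision=4,suppress=True)
z=np.load("pics/scene4.npz"); P=cloud("scene",z["d"])
m=(P[...,2]>.135)&(P[...,2]<.152)&(np.hypot(P[...,0]-.513,P[...,1]-.2325)<.022)
print(m.sum(),P[m].mean(0) if m.any() else "")
b=z["im"]; a=np.load("pics/top4.npz")["im"]
cv2.imwrite("pics/c4.png",np.hstack([cv2.resize(a[150:310,180:340],(400,400)),cv2.resize(b[100:270,230:400],(400,400))])[...,::-1])
```

```text
72 [0.5119 0.2302 0.1433]
```

View pics/c4.png

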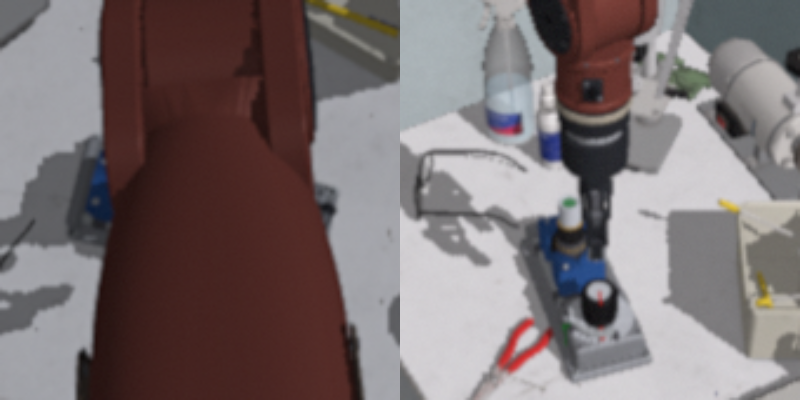

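The telescope stands on the seat between the open jaws: eyepiece at scene crop (568,205), top at z 0.143. Next I'll grip the knob and turn it about 1.38 rad clockwise (it starts at about 0.22), then step aside and measure.

```bash
cat >> h.py <<'E'
def st(l):
    s=env.get_state(); print(l,"t%.2f"%s["t"],np.round(s["position"],4),"F",np.round(s["contact_force"],1),"Tz %.2f w%.4f ff%.1f"%(s["wrist_torque"][2],s["grip_width"],s["finger_force"]),"q6 %.3f"%s["joint_pos"][5],flush=True)
def measure(tag):
    im,d=snap("top",tag); hsv=cv2.cvtColor(im,cv2.COLOR_RGB2HSV).astype(int); P=cloud("top",d); X,Y,Z=P[...,0],P[...,1],P[...,2]
    R=(np.hypot(X-KNOB[0],Y-KNOB[1])<.05)
    kt=R&(Z>.097)&(np.hypot(X-KNOB[0],Y-KNOB[1])<.03); v,u=np.nonzero(kt); (a,b),_=cv2.minEnclosingCircle(np.stack([u,v],1).astype(np.float32))
    zt_=np.median(Z[kt]); c=onplane("top",a,b,zt_); print("knob top z",zt_,c)
    red=R&((hsv[...,0]<9)|(hsv[...,0]>171))&(hsv[...,1]>100)
    for l,m,zz in(("line",red&kt,zt_),("pointer",red&~kt&(Z<.08),zt_-.0435)):
        v,u=np.nonzero(m)
        if len(u)<2: print(l,"few",len(u)); continue
        p=np.array([onplane("top",x,y,zz) for x,y in zip(u,v)]).mean(0); w=p-c
        ang=np.arctan2(w[1],w[0]); print(l,len(u),"turn est",(np.radians(-102.4)-ang+np.pi)%(2*np.pi)-np.pi,"r",np.hypot(*w[:2]))
    m=(Z>.138)&(Z<.152)&(np.hypot(X-.513,Y-.2325)<.025); print("eyepiece",m.sum(),P[m].mean(0) if m.any() else "")
E
python3 - <<'E'
from h import *
env.gripper_to(.075); o=down(np.radians(150))
g=KNOB+UP*.001
print(env.line_to(tcp(g,o),vel=.1,contact_N=8)); st("at")
env.gripper_to(.03,60); st("grip")
q0=np.array(env.get_state()["joint_pos"]); 
for k in range(1,7):
    j=q0.copy(); j[5]+=1.38*k/6; env.move_joints(j); st(k)
env.gripper_to(.075); st("open")
env.line_to(tcp(g+UP*.1,o),vel=.2,orientation=env.get_state()["ee_rot"])
p=env.get_state()["joint_pos"].copy(); p[0]-=.75; env.move_joints(p); st("aside")
measure("top5")
E
```

```text
False
at t21.50 [0.4827 0.1114 0.0748] F [ 0.3 -0.  -0.4] Tz 0.05 w0.0746 ff0.0 q6 0.603
grip t21.87 [0.483  0.1118 0.0751] F [0.  2.2 7.6] Tz 0.04 w0.0465 ff60.4 q6 0.603
1 t22.20 [0.4831 0.1121 0.0753] F [0.  2.2 0.3] Tz -0.19 w0.0465 ff62.5 q6 0.829
2 t22.53 [0.4833 0.1123 0.0753] F [1.1 5.7 0.4] Tz -0.16 w0.0467 ff62.5 q6 1.056
3 t22.87 [0.4836 0.1125 0.0753] F [ 2.3  6.5 -0.2] Tz -0.09 w0.0465 ff62.4 q6 1.286
4 t23.20 [0.4839 0.1126 0.0753] F [ 3.2  6.1 -1.9] Tz -0.24 w0.0465 ff62.3 q6 1.516
5 t23.53 [0.4842 0.1126 0.0754] F [ 5.4  6.2 -2.8] Tz -0.17 w0.0465 ff62.2 q6 1.746
6 t23.87 [0.4845 0.1126 0.0754] F [ 5.4  6.6 -3.8] Tz -0.12 w0.0469 ff62.2 q6 1.976
open t24.26 [0.4828 0.1116 0.0751] F [0.1 0.  0.3] Tz -0.01 w0.0748 ff0.0 q6 1.981
aside t26.27 [ 0.4286 -0.2462  0.1733] F [ 0.5 -0.2  0.2] Tz 0.02 w0.0749 ff0.0 q6 1.980
knob top z 0.10511470899306749 [0.48252566 0.11157129 0.10511471]
line 15 turn est 1.6092025818862785 r 0.01685830890264371
pointer 18 turn est 1.6173969974486537 r 0.0291265189984472
eyepiece 131 [0.51208461 0.23267782 0.14344118]
```

The turn measures 1.61 rad from both the red line and the pointer, and the telescope is centred and upright. Next I'll re-grip the knob and pull it up.

Run:
```python
from h import *
p=env.get_state()["joint_pos"].copy(); p[0]+=.75; env.move_joints(p); st("back")
g=np.array([.4826,.1116,.093]); o=env.get_state()["ee_rot"]
print(env.line_to(tcp(g,o),vel=.1,orientation=o,contact_N=8)); 
env.gripper_to(.03,60); st("grip")
print(env.line_to(tcp(g+UP*.0095,o),vel=.015,contact_N=18)); st("pulled")
env.gripper_to(.075); st("open")
env.line_to(tcp(g+UP*.1,o),vel=.2)
p=env.get_state()["joint_pos"].copy(); p[0]-=.75; env.move_joints(p); st("aside")
measure("top6"); snap("scene","scene6")
z=np.load("pics/top6.npz")["im"];b=np.load("pics/scene6.npz")["im"]
cv2.imwrite("pics/c6.png",np.hstack([cv2.resize(z[180:300,190:330],(400,343)),cv2.resize(b[140:280,240:380],(400,343))])[...,::-1])
```

```text
back t27.68 [0.4816 0.1116 0.1734] F [-0.2 -0.   0.5] Tz 0.01 w0.0754 ff0.0 q6 1.980
False
grip t29.18 [0.484  0.1114 0.0754] F [ 0.6 -1.4  6.6] Tz 0.01 w0.0466 ff60.5 q6 1.980
True
pulled t29.74 [0.484  0.1113 0.0825] F [ 2.  -0.7  0.2] Tz 0.00 w0.0463 ff67.6 q6 1.980
open t30.13 [0.4835 0.1112 0.0823] F [-0.  -0.7 -0.6] Tz 0.01 w0.0749 ff0.0 q6 1.980
aside t32.10 [ 0.4291 -0.2462  0.1733] F [0.2 0.5 0.5] Tz 0.00 w0.0748 ff0.0 q6 1.981
knob top z 0.11136281245017682 [0.4819327  0.11097833 0.11136281]
line 18 turn est 1.6299185809797905 r 0.01690687664917126
pointer 16 turn est 1.632614336234841 r 0.030988288866239864
eyepiece 133 [0.51184407 0.23270691 0.14348345]
```

View pics/c6.png

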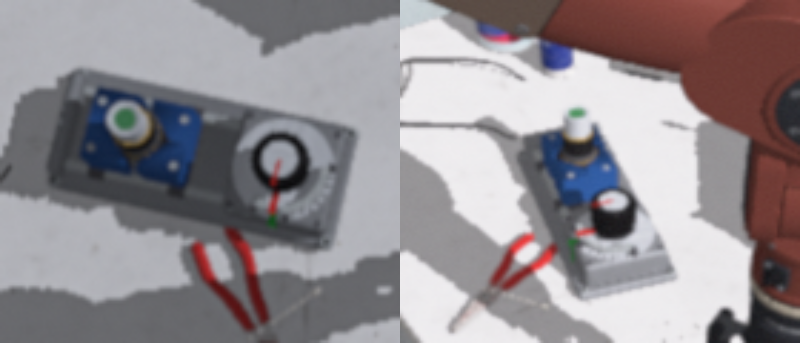

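The pointer is on the green mark (crop (273,220)). The knob top rose 6.3 mm in the depth image and the hand rose 7.1 mm during the pull. The telescope is upright between the closed jaws (125,118).

```bash
python3 -c "
from rig import env
print(env.sign_off())"
```

```text
the job is handed in; nothing more can be done
None
```

The job is handed in at about 32 s of the 58 s limit: the telescope stands upright, eyepiece up, on the cork seat with the jaws closed on it, the knob is at the green mark (about 1.6 rad), pulled up about 6–7 mm so it locks, and the robot has let go (no verdict was returned).

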